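# Balance a wrongly loaded centrifuge

### The arm

A 6-joint arm with a two-finger parallel gripper is mounted at the origin on a cart in front of the work surface, level with it; the furniture and walls round the work are solid. World frame = base frame: x ahead of the robot, y to its left, z up, the work surface at z = 0. Lengths are in m, angles in rad, forces in N, time in s.
With the tool pointing down it reaches from about 0.425 to 0.925 m from the base axis. Payload 12.5 kg.
Tool frame: the origin (TCP) lies on the centre line of the jaws, within the pads' length; the fingertips stand 22 mm ahead of it and the grasp point (between the pads) lies 3 mm ahead of it; z points along the fingers, y is the line along which they close (so a half turn about z gives the same grasp; the last joint's range is limited). The gripper opens to 85 mm and grips with 20 to 120 N. Pads are 22 mm wide; open, the fingers measure 114 mm over their backs; the gripper's body (76 mm by 85 mm) begins 54 mm behind the grasp point. The pads swing forward as they close: fully open they stand 13 mm farther back than shut.
Start: joints at [-1.253, 0.491, 1.559, -0, 1.092, -0.106], TCP at [0.257, -0.57, 0.253] pointing down, gripper open.
Joint ranges: [-3.1, 3.1], [-0.84, 2.19], [0.05, 2.79], [-1.13, 4.28], [0.06, 2.93], [-2.69, 2.69]. Speed limits (rad/s): [2.22, 2.22, 2.79, 3.14, 3.14, 3.14].

### API

Orientations are given as [roll, pitch, yaw] about the fixed x, y, z axes, in that order (R = Rz(yaw) Ry(pitch) Rx(roll)).
In Python, from rig import get_state, capture, camera_info, hand_in, find_in, trace, pinpoint gives the robot as it stands.
- The arm moves only by the tool carry_out, never from a script. Its argument "moves" is text: rows parted by semicolons, each of 7 numbers parted by spaces: the closure, from -1 (fully open) to 1 (shut), then the shift along the tool's x, y, z in normalised numbers (1 is 80 cm), then the turn, a rotation vector about the tool's x, y, z in normalised numbers (1 is 90 degrees). A call has 1 to 12 rows; each row is the pose to reach, as a shift and turn from the pose commanded when the call began, along the tool's axes at that moment; what a row does not reach only later rows make up. A row lasts 1/12 s, in which the tool goes at most 41.7 mm and 7.16 degrees, less where a joint would pass 70% of its speed; a pose out of reach is approached as far as the arm can. A shift or turn number past 1, either way, is cut back to 1. A call with a gripper value outside its range is refused whole. The fingers move at their own pace and stop on an object; "newtons" is the grip in N (left out, the last holds). Time passes only in rows, so rows that repeat a pose let the fingers close. It gives the time, the measured TCP pose, the force, the opening and the grip force at its end, in the units of the state.
- get_state(): the state, without advancing time (a new reading comes with each control period).
- capture(name): name is "scene" or "top" or "wrist"; returns the picture (480x640x3 uint8, red, green, blue); there is no depth.
- camera_info(name): a dict with "K" (3x3 intrinsics, pixels), "R" (3x3) and "t" (3): a world point X has camera coordinates R X + t. Camera axes: x right, y down, z forward; pixel columns grow to the right and rows downward; lengths in m; the calibration is good to about 2 mm. The wrist camera is an equidistant fisheye: a pixel r from the principal point sees the ray r / f radians off the axis. A picture is of the moment at which its call begins: read the wrist's pose just before it. camera_info takes no time and is no camera call; for the wrist camera it gives the pose at the moment of the call.
- hand_in(): hands the job in; it is judged then, once.
Trained networks look in the newest picture that a camera, given by its name, has taken for a name from the list of things; names that differ only in an ending like _2 or _b are one class to them, and where a whole thing is asked for, a point or a joint stands for the part that bears it (a point fixed in the world has none). Each returns a list of dicts, best first, with "score" (0 to 1); they miss things now and then, are a little off and sometimes report something else, mostly with a low value. They report only what shows in the picture. A call takes as long as a camera call. They do not tell look-alikes from the thing itself.
- find_in(thing, camera): "at" ([column, row] in pixels, amid what is visible of it).
- trace(thing, camera): "pixels" (480x640 bool, what is visible of it) and "at" ([column, row] in pixels, amid what is visible of it).
- pinpoint(thing, camera): "at" ([column, row] in pixels: a listed point, or the origin of a listed thing).
The state is a dict: "clock": time; "joints": joint angles; "joint_velocities": joint speeds; "effort": joint torques, N m; "tcp_pos": TCP position; "tcp_rot": TCP orientation; "wrist_force": force on the tool from outside, world axes, zero at the start; "wrist_torque": the same for the moment, N m; "width": opening from 0.0 (shut) to 1.0 (fully open); "grasp_force": force on a finger pad.
Only numpy, scipy, OpenCV 4.12 (cv2) and the standard library are available. Lean on these libraries where they do the work, as an engineer would, in place of code of your own. Each camera call takes 0.05 s, during which the arm holds its last target. There are 200 camera calls.

### The job

The centrifuge has been loaded wrongly: no tube has its like facing it, so the rotor would run out of balance. Rearrange the six tubes, parking one in the empty rack while you shift others, so that each stands fully down in a rotor cup straight across the axis from the other tube of its own size, with none left in the rack. Keep the samples upright all the while.

Things in the scene. Friction and masses are not known exactly. Their poses are not given: they have to be found in the camera images.
- tall_1: tall capped sample tube, one of two alike: round, natural-white plastic, 30 mm across, bevelled flat foot, 114 mm high including a ribbed white screw cap 34 mm across and 18 mm high with a small grey disc on top. Origin at the centre of its underside, z up along it. 40 to 60 g. Starts in one of the rotor's cups, leaning up to 6 degrees.
- tall_2: tall capped sample tube, one of two alike: round, natural-white plastic, 30 mm across, bevelled flat foot, 114 mm high including a ribbed white screw cap 34 mm across and 18 mm high with a small grey disc on top. Origin at the centre of its underside, z up along it. 40 to 60 g. Starts in one of the rotor's cups, leaning up to 6 degrees.
- medium_1: medium capped sample tube, one of two alike: round, natural-white plastic, 30 mm across, bevelled flat foot, 98 mm high including a smooth white cap 35 mm across, domed on top, its straight side 13 mm high. Origin at the centre of its underside, z up along it. 40 to 60 g. Starts in one of the rotor's cups, leaning up to 6 degrees.
- medium_2: medium capped sample tube, one of two alike: round, natural-white plastic, 30 mm across, bevelled flat foot, 98 mm high including a smooth white cap 35 mm across, domed on top, its straight side 13 mm high. Origin at the centre of its underside, z up along it. 40 to 60 g. Starts in one of the rotor's cups, leaning up to 6 degrees.
- short_1: short capped sample tube, one of two alike: round, natural-white plastic, 30 mm across, bevelled flat foot, 82 mm high including a flat silvery crimped metal cap 35 mm across and 18 mm high with a dark rubber spot on top. Origin at the centre of its underside, z up along it. 40 to 60 g. Starts in one of the rotor's cups, leaning up to 6 degrees.
- short_2: short capped sample tube, one of two alike: round, natural-white plastic, 30 mm across, bevelled flat foot, 82 mm high including a flat silvery crimped metal cap 35 mm across and 18 mm high with a dark rubber spot on top. Origin at the centre of its underside, z up along it. 40 to 60 g. Starts in one of the rotor's cups, leaning up to 6 degrees.
- rotor: six-place rotor in the centrifuge's bowl, braked (cannot turn), at any yaw. Origin on its axis, level with the cups' inner floors; z up. Round grey cups centred 95 mm from the axis at 0, 60, .. 300 degrees from its x axis; those 180 degrees apart face each other. Bore 34 mm, mouth flared to 49 mm; inner floor at z = 0, rim at z = 45 mm. The hub's nut rises to z = 63 mm.
- centrifuge: white benchtop centrifuge, fixed: housing 360 mm deep, 330 mm wide, 130 mm high, with a round bowl 292 mm across. Origin under the rotor's axis at worktop level, x away from the robot; rotor origin 75 mm above it. Its open lid stands at the back, from 165 mm behind the axis upwards, leaning away, to 0.46 m above the worktop.
- rack: empty white four-place tube rack, fixed, a block 110 x 110 x 50 mm; origin at the centre of its underside. Four round holes 37 mm across with bevelled mouths at x = +-27, y = +-27 mm, 40 mm deep (their floor 10 mm above the worktop): free places to park a tube.
Things that resemble listed ones, but are neither listed nor needed, are in the scene too. Leave any pink look-alike of the medium_1 alone.

How it is judged:
At the end, for the whole second after the job is handed in: All six tubes stand in rotor cups, fully down (underside within 5 mm of the cup's floor), within 0.2 rad of upright and at rest, and the two tubes of each size are in cups straight across the axis (their feet more than 176 mm apart; cups face at 190 mm, the next nearest pairing is 165 mm) (z of tall_1 in the frame of rotor between -0.004 and 0.005 m and horizontal distance between tall_1 and rotor between 0.085 and 0.105 m and angle between each of tall_1, tall_2, medium_1, medium_2, short_1, short_2's own z axis and vertical below 0.2 rad and linear speed of each of tall_1, tall_2, medium_1, medium_2, short_1, short_2 below 0.02 m/s and z of tall_2 in the frame of rotor between -0.004 and 0.005 m and horizontal distance between tall_2 and rotor between 0.085 and 0.105 m and z of medium_1 in the frame of rotor between -0.004 and 0.005 m and horizontal distance between medium_1 and rotor between 0.085 and 0.105 m and z of medium_2 in the frame of rotor between -0.004 and 0.005 m and horizontal distance between medium_2 and rotor between 0.085 and 0.105 m and z of short_1 in the frame of rotor between -0.004 and 0.005 m and horizontal distance between short_1 and rotor between 0.085 and 0.105 m and z of short_2 in the frame of rotor between -0.004 and 0.005 m and horizontal distance between short_2 and rotor between 0.085 and 0.105 m and horizontal distance between tall_1 and tall_2 above 0.176 m and horizontal distance between medium_1 and medium_2 above 0.176 m and horizontal distance between short_1 and short_2 above 0.176 m); the robot touches nothing.
It fails at once if a tube is tipped more than 40 degrees (angle between any of tall_1, tall_2, medium_1, medium_2, short_1, short_2's own z axis and vertical above 0.7 rad).
It also fails if it takes over 109 s, if anything falls off the work surface, if the arm or the gripper's body presses on something with over 40 N, if the wrist force passes 120 N, or if a joint passes its speed limit or range.

## Working session

There is one attempt and no reset: what is moved stays moved. The work goes in short steps, Python scripts to look and compute and a tool call to move; the robot and the scene stay as the last step left them, time stands still between calls to the robot, and variables do not carry over. Pictures are saved under pics/ and viewed, at most 14 in all, crops included, and the job is handed in when it is done.

Besides the shell and the picture viewer there is one more tool, called after ">>>" as a command line: name --argument value ..., lists and objects as JSON in quotes. carry_out: Moves the arm, as the interface text tells. Its arguments: {"type":"object","properties":{"moves":{"type":"string"},"newtons":{"type":"number"}},"required":["moves"]}

```bash
mkdir -p pics; ls
python3 - <<'E'
from rig import *
import cv2,numpy as np
s=get_state();print({k:np.round(v,3).tolist() for k,v in s.items()})
for c in("scene","top"):
    im=capture(c);cv2.imwrite(f"pics/{c}0.png",im[:,:,::-1])
    i=camera_info(c);print(c,np.round(i["K"],1).tolist(),np.round(i["R"],3).tolist(),np.round(i["t"],3).tolist())
    for n in("tall_1","medium_1","short_1","rotor","rack","centrifuge"):
        print(n,[(np.round(d["at"],1).tolist(),round(d["score"],2)) for d in pinpoint(n,c)])
print(get_state()["clock"])
E
```

```text
pics
{'clock': 0.0, 'joints': [-1.253, 0.492, 1.559, -0.0, 1.092, -0.106], 'joint_velocities': [0.001, 0.002, -0.001, -0.0, 0.0, 0.001], 'effort': [-0.002, -61.846, -26.159, -0.0, 0.004, 0.0], 'tcp_pos': [0.257, -0.569, 0.253], 'tcp_rot': [-3.14, -0.0, 0.424], 'wrist_force': [-0.853, -0.671, 0.694], 'wrist_torque': [-0.015, -0.06, 0.017], 'grasp_force': 0.0, 'width': 1.0}
scene [[612.3, 0.0, 320.8], [0.0, 612.3, 244.9], [0.0, 0.0, 1.0]] [[0.766, -0.643, 0.005], [-0.389, -0.469, -0.793], [0.513, 0.605, -0.609]] [-0.374, 0.266, 1.107]
tall_1 [([378.2, 310.2], 0.83)]
medium_1 [([293.2, 300.3], 0.95), ([415.2, 339.4], 0.49), ([423.9, 333.0], 0.18)]
short_1 []
rotor [([422.7, 330.2], 0.69)]
rack [([246.7, 231.4], 0.68)]
centrifuge [([425.7, 330.5], 0.57)]
top [[449.6, 0.0, 318.7], [0.0, 449.6, 253.4], [0.0, 0.0, 1.0]] [[0.028, -0.999, -0.026], [-0.983, -0.023, -0.182], [0.181, 0.03, -0.983]] [0.002, 0.509, 0.878]
tall_1 [([429.6, 195.9], 0.64)]
medium_1 [([502.0, 235.9], 0.67), ([478.1, 274.7], 0.57)]
short_1 [([403.8, 236.9], 0.9), ([479.6, 198.4], 0.76)]
rotor [([453.2, 237.0], 0.65)]
rack [([208.0, 270.6], 0.97)]
centrifuge [([446.4, 242.5], 0.97)]
0.7
```

Run:
```python
import cv2
im=cv2.imread("pics/top0.png");cv2.imwrite("pics/top0c.png",cv2.resize(im[130:340,150:570],None,fx=1.9,fy=1.9,interpolation=cv2.INTER_CUBIC))
```

```text
(no output)
```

View pics/scene0.png

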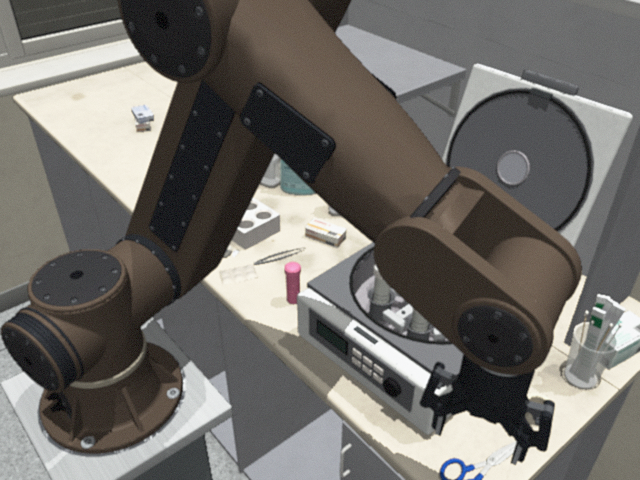

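View pics/top0.png

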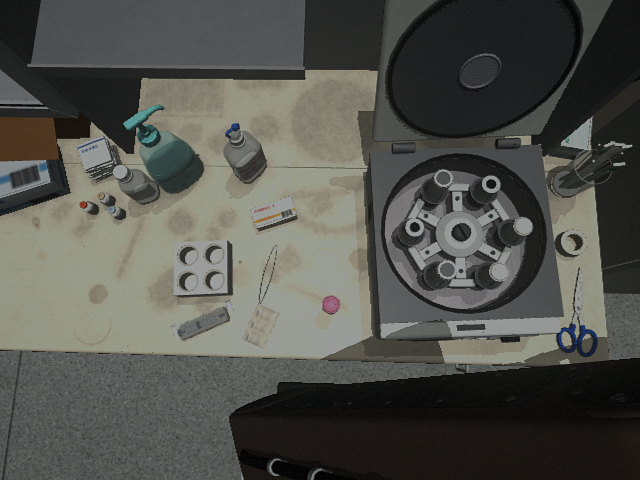

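View crop.

```bash
python3 - <<'E'
import cv2
im=cv2.imread("pics/top0.png");cv2.imwrite("pics/top0d.png",cv2.resize(im[145:325,370:560],None,fx=3.3,fy=3.3,interpolation=cv2.INTER_CUBIC))
E
cat > h.py <<'E'
from rig import *
import numpy as np
def ray(c,px,z):
    i=camera_info(c);K,R,t=map(np.array,(i["K"],i["R"],i["t"]))
    d=R.T@np.linalg.solve(K,[px[0],px[1],1]);o=-R.T@t
    return (o+d*(z-o[2])/d[2])[:2]
def proj(c,X):
    i=camera_info(c);K,R,t=map(np.array,(i["K"],i["R"],i["t"]))
    p=K@(R@np.array(X)+t);return p[:2]/p[2]
E
python3 - <<'E'
from h import *
for n,px,z in [("rack",(208,270.6),0),("rotor",(453.2,237),.075),("centr",(446.4,242.5),0),("tall",(429.6,195.9),.075),("short",(403.8,236.9),.075),("short",(479.6,198.4),.075),("med",(502,235.9),.075),("med",(478.1,274.7),.075),
 ("nut",(460,233),.138),("c441",(441,179),.189),("c490",(490,186),.157),("c414",(414,228),.157),("c440",(440,271),.189),("c495",(495,272),.173),("c522",(522,227),.173)]:
    print(n,ray("top",px,z).round(3))
E
```

```text
rack [0.474 0.255]
rotor [ 0.543 -0.252]
centr [ 0.548 -0.258]
tall [ 0.627 -0.207]
short [ 0.541 -0.155]
short [ 0.624 -0.307]
med [ 0.547 -0.349]
med [ 0.468 -0.299]
nut [ 0.536 -0.248]
c441 [ 0.622 -0.203]
c490 [ 0.622 -0.3  ]
c414 [ 0.539 -0.16 ]
c440 [ 0.457 -0.197]
c495 [ 0.46  -0.296]
c522 [ 0.541 -0.347]
```

View pics/top0d.png

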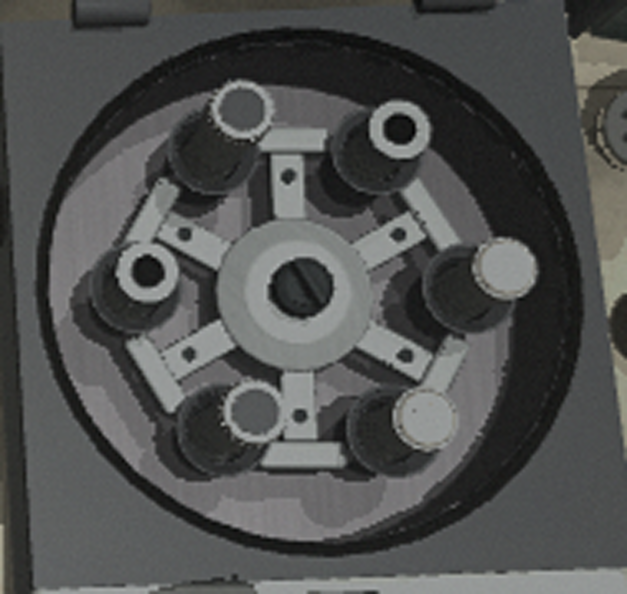

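```bash
cat >> h.py <<'E'
from scipy.spatial.transform import Rotation as Ro
def Rt(yaw,tilt=(0,0)):
    """tool down, tool y at angle yaw-90deg (yaw in deg); tilt=(dx,dy): horizontal comps of tube's up axis"""
    R=Ro.from_euler("xyz",[np.pi,0,np.radians(yaw)])
    a=np.cross([0,0,1],[tilt[0],tilt[1],0])
    return Ro.from_rotvec(a)*R
def cur():
    s=get_state();return np.array(s["tcp_pos"]),Ro.from_euler("xyz",s["tcp_rot"])
def go(p,R,frm=None):
    p0,R0=frm or cur()
    d=R0.inv().apply(np.array(p)-p0);r=(R0.inv()*R).as_rotvec(degrees=True)
    print("shift",d.round(4),"turn",r.round(2),"rows",np.ceil(max(np.linalg.norm(d)/.0417,np.linalg.norm(r)/7.16)));return d,r
E
python3 - <<'E'
from h import *
go([.257,-.57,.33],Rt(24.3));go([.50,-.22,.38],Rt(90))
E
```

```text
shift [-0.0002  0.0003 -0.0767] turn [ 0.01 -0.   -0.02] rows 2.0
shift [ 0.3653 -0.2188 -0.1267] turn [ 1.000e-02  0.000e+00 -6.572e+01] rows 11.0
```

The manual's scale: shifts go in shares of 80 cm and turns go in shares of 90 degrees. Converting my numbers, 0.365 m is 0.4563, -0.219 m is -0.2738, -65.7 degrees is -0.73.

>>> carry_out --moves "-1 0 0 -0.1 0 0 -0.1111; -1 0.4563 -0.2738 -0.1588 0 0 -0.73; -1 0.4563 -0.2738 -0.1588 0 0 -0.73; -1 0.4563 -0.2738 -0.1588 0 0 -0.73; -1 0.4563 -0.2738 -0.1588 0 0 -0.73; -1 0.4563 -0.2738 -0.1588 0 0 -0.73; -1 0.4563 -0.2738 -0.1588 0 0 -0.73; -1 0.4563 -0.2738 -0.1588 0 0 -0.73; -1 0.4563 -0.2738 -0.1588 0 0 -0.73; -1 0.4563 -0.2738 -0.1588 0 0 -0.73; -1 0.4563 -0.2738 -0.1588 0 0 -0.73; -1 0.4563 -0.2738 -0.1588 0 0 -0.73"

```text
clock: 1.7
tcp_pos: [0.5016, -0.2165, 0.3816]
tcp_rot: [3.14, 0.0, 1.573]
wrist_force: [-0.2, -0.3, -0.2]
width: 0.999
grasp_force: 0.0
```

Run:
```python
from h import *
import cv2
s=get_state();print(s["tcp_pos"],s["tcp_rot"],s["joints"],s["joint_velocities"])
i=camera_info("wrist");print({k:np.round(v,3).tolist() for k,v in i.items()})
R,t=np.array(i["R"]),np.array(i["t"]);print("campos",-R.T@t)
im=capture("wrist");cv2.imwrite("pics/w1.png",im[:,:,::-1]);np.save("w1.npy",np.hstack([R,t[:,None]]))
for n in("tall_1","medium_1","short_1","rotor"):
    print(n,[(np.round(d["at"],1).tolist(),round(d["score"],2)) for d in pinpoint(n,"wrist")])
```

```text
[ 0.50155857 -0.21645714  0.38159404] [3.13967669e+00 2.52655069e-04 1.57308305e+00] [-5.28675095e-01  2.68840839e-01  1.56277583e+00  7.79006808e-04
  1.30819596e+00 -5.31163611e-01] [ 0.32879674  0.04031763 -0.13513907 -0.01840837  0.10086061  0.31561731]
{'K': [[371.648, 0.0, 322.123], [0.0, 371.648, 238.582], [0.0, 0.0, 1.0]], 'R': [[1.0, 0.003, 0.001], [0.002, -0.95, 0.313], [0.002, -0.313, -0.95]], 't': [-0.502, -0.288, 0.432]}
campos [ 0.5018057  -0.13668092  0.50119864]
tall_1 [([283.8, 186.3], 0.93), ([426.2, 185.3], 0.87)]
medium_1 [([355.0, 291.5], 0.97), ([286.8, 258.6], 0.92), ([246.9, 29.7], 0.79)]
short_1 [([421.6, 257.3], 0.6), ([361.8, 145.1], 0.59)]
rotor [([358.3, 220.6], 0.91)]
```

View pics/w1.png

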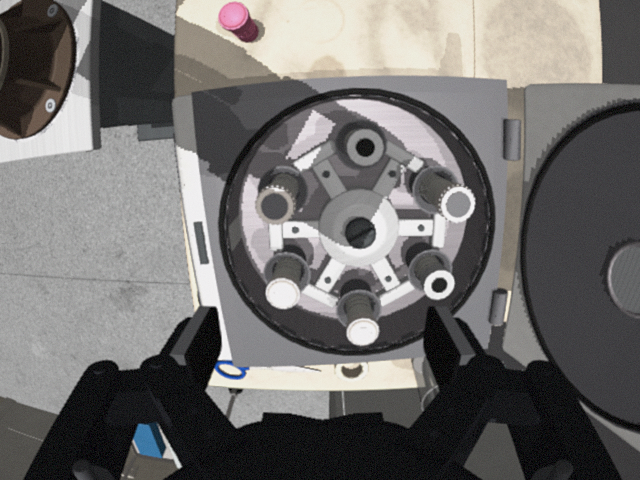

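```bash
cat >> h.py <<'E'
def wray(px,z,i=None):
    i=i or camera_info("wrist");K,R,t=map(np.array,(i["K"],i["R"],i["t"]))
    v=np.array([(px[0]-K[0,2])/K[0,0],(px[1]-K[1,2])/K[1,1]]);r=np.linalg.norm(v)
    d=R.T@np.append(v/r*np.sin(r),np.cos(r));o=-R.T@t
    return (o+d*(z-o[2])/d[2])[:2]
E
python3 - <<'E'
from h import *
import cv2
i=camera_info("wrist");im=capture("wrist");cv2.imwrite("pics/w2.png",im[:,:,::-1])
g=cv2.cvtColor(im,cv2.COLOR_RGB2GRAY)
H=dict(A=.157,B=.189,C=.157,D=.173,E=.173,F=.189)
G=dict(A=(366,147),B=(457,204),C=(438,285),D=(363,330),E=(282,292),F=(276,205))
T=dict(A=(414,228),B=(441,179),C=(490,186),D=(522,227),E=(495,272),F=(440,271))
o=lambda n:[(np.round(d["at"],1),round(d["score"],2)) for d in pinpoint(n,"wrist")]
for k in H:
    x,y=map(int,G[k]);s=30;c=cv2.resize(g[y-s:y+s,x-s:x+s],None,fx=4,fy=4,interpolation=cv2.INTER_CUBIC)
    h=cv2.HoughCircles(c,cv2.HOUGH_GRADIENT,1,200,param1=120,param2=15,minRadius=56,maxRadius=90)
    p=None if h is None else (x-s+h[0,0,0]/4,y-s+h[0,0,1]/4,h[0,0,2]/4)
    print(k,np.round(p,1) if p else None,"hand",wray(G[k],H[k],i).round(4),"hough",wray(p[:2],H[k],i).round(4) if p else"","top",ray("top",T[k],H[k]).round(4))
for n in("tall_1","medium_1","short_1","rotor"):
    for p,s in o(n): print(n,p,s,wray(p,.075,i).round(4))
print("nut",wray((361,233),.138,i))
E
```

```text
A [368.1 143.1  18.4] hand [ 0.5399 -0.165 ] hough [ 0.5418 -0.1614] top [ 0.5393 -0.1599]
B [463.6 201.1  18.5] hand [ 0.6202 -0.2105] hough [ 0.6265 -0.2077] top [ 0.6219 -0.2026]
C [441.1 279.9  16.7] hand [ 0.6217 -0.3051] hough [ 0.6244 -0.2992] top [ 0.6218 -0.2998]
D [366.9 333.6  18.2] hand [ 0.5419 -0.3479] hough [ 0.5462 -0.3525] top [ 0.5413 -0.347 ]
E [285.1 290.9  17.1] hand [ 0.4601 -0.3037] hough [ 0.4633 -0.3024] top [ 0.4597 -0.2963]
F [277.1 199.4  16.2] hand [ 0.4599 -0.2127] hough [ 0.461  -0.2077] top [ 0.4567 -0.1975]
tall_1 [429.2 179.8] 0.73 [ 0.6262 -0.2074]
tall_1 [285.  177.9] 0.61 [ 0.4565 -0.2069]
medium_1 [289.3 255.6] 0.96 [ 0.4592 -0.3027]
medium_1 [248.7  30.3] 0.88 [ 0.4164 -0.0328]
medium_1 [358.5 288.7] 0.83 [ 0.5457 -0.3478]
short_1 [426.  256.2] 0.81 [ 0.6299 -0.3039]
short_1 [363.2 141.2] 0.71 [ 0.5461 -0.1642]
rotor [360.2 219.3] 0.72 [ 0.5447 -0.2566]
nut [ 0.53930522 -0.25389687]
```

Converted, 0.14 m is 0.175, 0.13 m is 0.1625.

>>> carry_out --moves "-0.4 0.075 0.0525 0.1625 0 0 0; -0.4 0.075 0.0525 0.1625 0 0 0; -0.4 0.075 0.0525 0.1625 0 0 0; -0.4 0.075 0.0525 0.1625 0 0 0; -0.4 0.075 0.0525 0.175 0 0 0; -0.4 0.075 0.0525 0.175 0 0 0; -0.4 0.075 0.0525 0.175 0 0 0" --newtons 40

```text
clock: 2.78
tcp_pos: [0.5417, -0.1609, 0.2409]
tcp_rot: [3.141, 0.0, 1.57]
wrist_force: [-0.0, 0.8, 0.6]
width: 0.698
grasp_force: 0.0
```

Run:
```python
from h import *
import cv2
s=get_state();print(s["tcp_pos"],s["tcp_rot"],s["joint_velocities"].round(2) if hasattr(s["joint_velocities"],"round") else s["joint_velocities"],s["width"])
i=camera_info("wrist")
im=capture("wrist");cv2.imwrite("pics/w3.png",im[:,:,::-1])
for n in("short_1","rotor"):
    for d in pinpoint(n,"wrist"): print(n,np.round(d["at"],1),d["score"],wray(d["at"],.075,i).round(4))
def wproj(X):
    K,R,t=map(np.array,(i["K"],i["R"],i["t"]));c=R@np.array(X)+t;r=np.hypot(c[0],c[1]);th=np.arctan2(r,c[2]);return K[:2,2]+K[0,0]*th*c[:2]/r
for X in[(.542,-.1605,.157),(.5443,-.2545,.138),(.542,-.1605,.15)]:print(wproj(X))
```

```text
[ 0.54169518 -0.16088552  0.24091512] [3.14133042e+00 3.40938915e-04 1.56995779e+00] [-0.01 -0.02 -0.02  0.    0.    0.  ] 0.698357814817257
short_1 [325.5 224.5] 0.71 [ 0.5449 -0.1635]
rotor [327.1 323. ] 0.8 [ 0.5466 -0.2546]
[321.76312963 258.37746814]
[324.98944273 366.13111239]
[321.78208766 254.17320677]
```

View pics/w3.png

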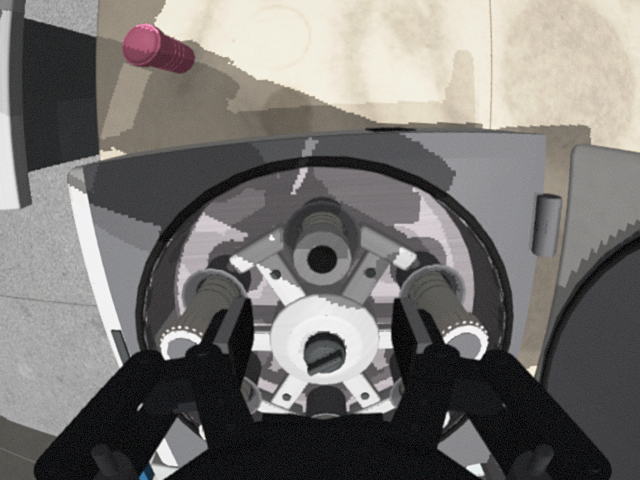

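Converted, 0.09 m is 0.1125, 0.08 m is 0.1.

>>> carry_out --moves "-0.4 0 0 0.05 0 0 0; -0.4 0 0 0.1 0 0 0; -0.4 0 0 0.1125 0 0 0; -0.4 0 0 0.1125 0 0 0; 1 0 0 0.1125 0 0 0; 1 0 0 0.1125 0 0 0; 1 0 0 0.1125 0 0 0; 1 0 0 0.1125 0 0 0; 1 0 0 0.1125 0 0 0; 1 0 0 0.1125 0 0 0" --newtons 40

```text
clock: 3.77
tcp_pos: [0.5426, -0.1604, 0.1527]
tcp_rot: [3.138, 0.002, 1.571]
wrist_force: [-0.6, -0.5, 7.9]
width: 0.394
grasp_force: 39.4
```

>>> carry_out --moves "1 0 0 -0.0375 0 0 0; 1 0 0 -0.0875 0 0 0; 1 0 0 -0.1375 0 0 0; 1 0 0 -0.1875 0 0 0; 1 0.0375 0 -0.2 0 0 0; 1 0.0875 0 -0.2 0 0 0; 1 0.1375 -0.0125 -0.2 0 0 0; 1 0.1875 -0.025 -0.2 0 0 0; 1 0.2375 -0.025 -0.2 0 0 0; 1 0.2875 -0.0375 -0.2 0 0 0; 1 0.3375 -0.0375 -0.2 0 0 0; 1 0.375 -0.05 -0.2 0 0 0"

```text
clock: 4.77
tcp_pos: [0.5019, 0.1427, 0.3118]
tcp_rot: [3.139, -0.001, 1.571]
wrist_force: [0.6, -1.2, -0.7]
width: 0.394
grasp_force: 40.4
```

Run:
```python
from h import *
import cv2
g=cv2.cvtColor(cv2.imread("pics/top0.png"),cv2.COLOR_BGR2GRAY)
for p in[(187,255),(214,254),(187,281),(214,281)]:print(p,ray("top",p,.05).round(4))
s=get_state();print(np.round(s["tcp_pos"],4),np.round(s["joint_velocities"],2),s["width"])
capture("wrist");i=camera_info("wrist");im=capture("wrist");cv2.imwrite("pics/w4.png",im[:,:,::-1])
print(np.round(s["tcp_pos"],4))
for d in pinpoint("rack","wrist"): print(np.round(d["at"],1),d["score"],wray(d["at"],0,i).round(4))
for d in pinpoint("short_1","wrist"): print(np.round(d["at"],1),d["score"],wray(d["at"],s["tcp_pos"][2]-.075,i).round(4))
```

```text
(187, 255) [0.4982 0.2869]
(214, 254) [0.5017 0.231 ]
(187, 281) [0.4444 0.2824]
(214, 281) [0.4458 0.227 ]
[0.5019 0.1427 0.3118] [ 0.7  -0.05  0.08 -0.   -0.02  0.69] 0.3936124598012265
[0.5019 0.1427 0.3118]
[299.4  95.4] 0.7 [0.4744 0.2552]
[323.9 264.3] 0.79 [0.5014 0.1463]
```

View pics/w4.png

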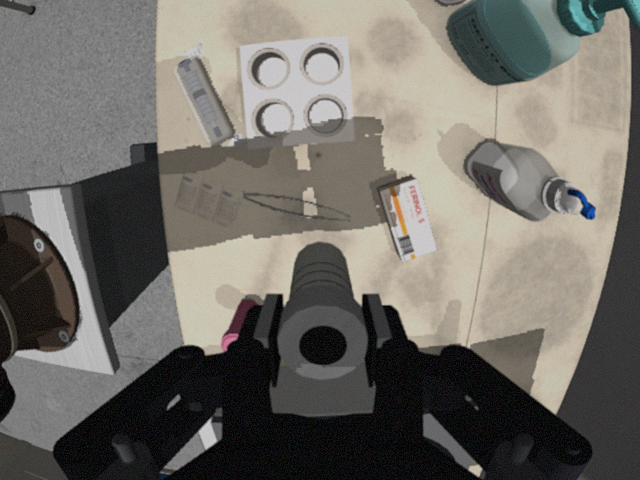

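Run:
```python
from h import *
i=camera_info("wrist")
for p in[(326,114),(323,64),(270,68),(274,119)]:print(p,wray(p,.05,i).round(4))
print(cur()[0].round(4),get_state()["joint_velocities"].round(2))
```

```text
(326, 114) [0.5061 0.2267]
(323, 64) [0.5029 0.2784]
(270, 68) [0.4496 0.2752]
(274, 119) [0.4534 0.2222]
[0.5016 0.1406 0.3114] [-0.04  0.01 -0.   -0.   -0.01 -0.01]
```

Converted, 0.195 m is 0.2438, 0.089 m is 0.1113.

>>> carry_out --moves "1 0.05 0.0025 0 0 0 0; 1 0.1 0.0031 0 0 0 0; 1 0.1113 0.0031 0.05 0 0 0; 1 0.1113 0.0031 0.1 0 0 0; 1 0.1113 0.0031 0.15 0 0 0; 1 0.1113 0.0031 0.1875 0 0 0; 1 0.1113 0.0031 0.2063 0 0 0; 1 0.1113 0.0031 0.2188 0 0 0; 1 0.1113 0.0031 0.2313 0 0 0; 1 0.1113 0.0031 0.2438 0 0 0"

```text
clock: 5.8
tcp_pos: [0.5052, 0.2285, 0.1155]
tcp_rot: [3.14, -0.0, 1.569]
wrist_force: [0.4, 0.6, -0.7]
width: 0.395
grasp_force: 40.5
```

Converted, -0.13 m is -0.1625, -0.05 m is -0.0625.

>>> carry_out --moves "1 0 0 0.015 0 0 0; 1 0 0 0.03 0 0 0; 1 0 0 0.0325 0 0 0; 1 0 0 0.0325 0 0 0; -0.2 0 0 0.0325 0 0 0; -0.2 0 0 0.0325 0 0 0; -0.2 0 0 0.0325 0 0 0; -0.2 0 0 0.0325 0 0 0; -0.2 0 0 -0.0125 0 0 0; -0.2 0 0 -0.0625 0 0 0; -0.2 0 0 -0.1125 0 0 0; -0.2 0 0 -0.1625 0 0 0"

```text
clock: 6.8
tcp_pos: [0.5039, 0.2289, 0.2474]
tcp_rot: [3.142, 0.0, 1.571]
wrist_force: [0.5, 0.6, -0.0]
width: 0.602
grasp_force: 0.0
```

Run:
```python
from h import *
go([.463,-.302,.265],Rt(30))
```

```text
shift [-0.5309 -0.0408 -0.0175] turn [ 0.    0.   59.98] rows 13.0
```

Converted, -0.53 m is -0.6625, -0.041 m is -0.0513, 60 degrees is 0.6667.

>>> carry_out --moves "-0.4 -0.0375 0 -0.0225 0 0 0; -0.4 -0.6625 -0.0513 -0.025 0 0 0.6667; -0.4 -0.6625 -0.0513 -0.025 0 0 0.6667; -0.4 -0.6625 -0.0513 -0.025 0 0 0.6667; -0.4 -0.6625 -0.0513 -0.025 0 0 0.6667; -0.4 -0.6625 -0.0513 -0.025 0 0 0.6667; -0.4 -0.6625 -0.0513 -0.025 0 0 0.6667; -0.4 -0.6625 -0.0513 -0.025 0 0 0.6667; -0.4 -0.6625 -0.0513 -0.025 0 0 0.6667; -0.4 -0.6625 -0.0513 -0.025 0 0 0.6667; -0.4 -0.6625 -0.0513 -0.025 0 0 0.6667; -0.4 -0.6625 -0.0513 -0.025 0 0 0.6667"

```text
clock: 7.8
tcp_pos: [0.466, -0.2598, 0.2656]
tcp_rot: [3.141, -0.0, 0.523]
wrist_force: [0.3, 0.7, 0.6]
width: 0.7
grasp_force: 0.0
```

>>> carry_out --moves "-0.4 0 0 0 0 0 0; -0.4 0 0 0 0 0 0; -0.4 0 0 0 0 0 0"

```text
clock: 8.05
tcp_pos: [0.4664, -0.2576, 0.2652]
tcp_rot: [-3.141, 0.0, 0.523]
wrist_force: [-0.2, 0.5, 0.1]
width: 0.701
grasp_force: 0.0
```

```bash
cat >> h.py <<'E'
def wproj(X,i):
    K,R,t=map(np.array,(i["K"],i["R"],i["t"]));c=R@np.array(X)+t;r=np.hypot(c[0],c[1]);th=np.arctan2(r,c[2]);return K[:2,2]+K[0,0]*th*c[:2]/r
E
python3 - <<'E'
from h import *
import cv2
s=get_state();print(np.round(s["tcp_pos"],4),np.round(s["tcp_rot"],3),s["joint_velocities"].round(2),s["width"])
i=camera_info("wrist");im=capture("wrist")
for n in("medium_1","tall_1","rotor"):
    for d in pinpoint(n,"wrist"): print(n,np.round(d["at"],1),d["score"],wray(d["at"],.075,i).round(4))
p=wproj((.463,-.302,.172),i);print(p)
x,y=map(int,p)
cv2.drawMarker(im,(x,y),(255,0,0),1,9);cv2.imwrite("pics/w5.png",im[:,:,::-1])
E
```

```text
[ 0.4664 -0.2576  0.2652] [-3.141  0.     0.523] [ 0.03 -0.01  0.01 -0.   -0.    0.  ] 0.7013556886098409
medium_1 [110.6 142.1] 0.71 [ 0.4317 -0.0532]
medium_1 [458.2 194.2] 0.69 [ 0.5442 -0.3529]
medium_1 [365.7 239.7] 0.67 [ 0.4663 -0.3029]
tall_1 [270.3 194. ] 0.75 [ 0.4606 -0.2107]
tall_1 [366.9  26.9] 0.59 [ 0.6243 -0.2097]
rotor [363.7 132.1] 0.7 [ 0.5453 -0.2526]
rotor [364.4 242.9] 0.51 [ 0.4632 -0.3035]
[378.11888357 291.05464934]
```

View pics/w5.png

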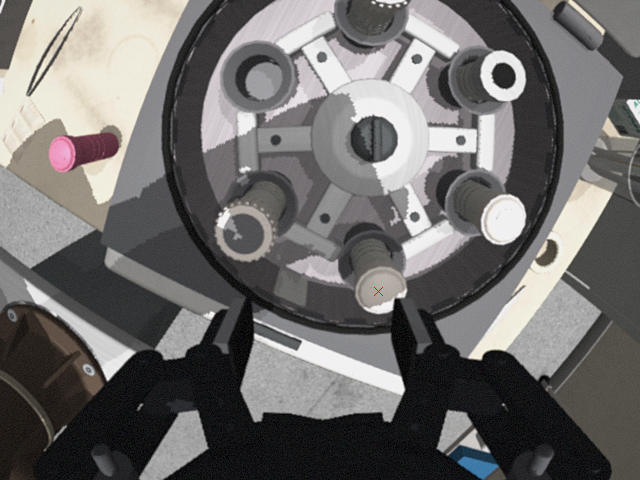

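Run:
```python
from h import *
i=camera_info("wrist")
print("E",wray((381,288),.172,i).round(4),"F",wray((246,231),.189,i).round(4),"A",wray((259,76),.12,i).round(4))
go([.464,-.301,.21],Rt(30));go([.464,-.301,.164],Rt(30))
```

```text
E [ 0.4663 -0.3016] F [ 0.4636 -0.2103] A [ 0.5431 -0.1623]
shift [-0.0248  0.0369  0.0554] turn [ 0.01 -0.01  0.08] rows 2.0
shift [-0.0248  0.0369  0.1014] turn [ 0.01 -0.01  0.08] rows 3.0
```

Converted, 0.1015 m is 0.1269, 0.08 m is 0.1.

>>> carry_out --moves "-0.4 -0.0294 0.0469 0.025 0 0 0; -0.4 -0.0294 0.0469 0.0625 0 0 0; -0.4 -0.0294 0.0469 0.1 0 0 0; -0.4 -0.0294 0.0469 0.1269 0 0 0; -0.4 -0.0294 0.0469 0.1269 0 0 0; 1 -0.0294 0.0469 0.1269 0 0 0; 1 -0.0294 0.0469 0.1269 0 0 0; 1 -0.0294 0.0469 0.1269 0 0 0; 1 -0.0294 0.0469 0.1269 0 0 0; 1 -0.0294 0.0469 0.1269 0 0 0; 1 -0.0294 0.0469 0.1269 0 0 0"

```text
clock: 9.17
tcp_pos: [0.4657, -0.3022, 0.1653]
tcp_rot: [3.139, -0.001, 0.523]
wrist_force: [-0.1, 1.5, 8.0]
width: 0.388
grasp_force: 40.4
```

Converted, -0.14 m is -0.175, -0.11 m is -0.1375.

>>> carry_out --moves "1 0 0 -0.0375 0 0 0; 1 0 0 -0.0875 0 0 0; 1 0 0 -0.1375 0 0 0; 1 0 0 -0.175 0 0 0; 1 0 0 -0.175 0 0 0; 1 0 0 -0.175 0 0 0"

```text
clock: 9.67
tcp_pos: [0.4653, -0.302, 0.3057]
tcp_rot: [3.138, -0.001, 0.523]
wrist_force: [1.0, -0.3, -1.6]
width: 0.392
grasp_force: 40.2
```

Run:
```python
from h import *
import cv2
s=get_state();print(np.round(s["tcp_pos"],4),np.round(s["tcp_rot"],3),s["width"])
i=camera_info("wrist");im=capture("wrist");cv2.imwrite("pics/w6.png",im[:,:,::-1])
for d in pinpoint("medium_1","wrist"): print(np.round(d["at"],1),d["score"],wray(d["at"],s["tcp_pos"][2]-.089,i).round(4))
go([.5445,-.1605,s["tcp_pos"][2]],Rt(90))
```

```text
[ 0.4653 -0.302   0.3057] [ 3.138e+00 -1.000e-03  5.230e-01] 0.39205878500066904
[ 99.4 128.4] 0.8 [ 0.4693 -0.1403]
[409.  159.4] 0.69 [ 0.542  -0.3163]
[319.5 260.8] 0.57 [ 0.463  -0.3029]
shift [ 0.1396 -0.0824 -0.0026] turn [-5.000e-02 -0.000e+00 -6.002e+01] rows 9.0
```

Converted, 0.139 m is 0.1738, -0.0825 m is -0.1031, -60 degrees is -0.6667.

>>> carry_out --moves "1 0.025 -0.0125 0 0 0 -0.0778; 1 0.05 -0.0313 0 0 0 -0.1556; 1 0.075 -0.0438 0 0 0 -0.2333; 1 0.1 -0.0563 0 0 0 -0.3111; 1 0.125 -0.075 0 0 0 -0.3889; 1 0.15 -0.0875 0 0 0 -0.4667; 1 0.1738 -0.1031 0 0 0 -0.5444; 1 0.1738 -0.1031 0 0 0 -0.6222; 1 0.1738 -0.1031 0.025 0 0 -0.6667; 1 0.1738 -0.1031 0.0625 0 0 -0.6667; 1 0.1738 -0.1031 0.0938 0 0 -0.6667; 1 0.1738 -0.1031 0.1063 0 0 -0.6667"

```text
clock: 10.77
tcp_pos: [0.5427, -0.1604, 0.2142]
tcp_rot: [-3.135, -0.003, 1.571]
wrist_force: [-0.9, 0.3, -1.0]
width: 0.394
grasp_force: 40.2
```

Converted, 0.03 m is 0.0375, 0.02 m is 0.025.

>>> carry_out --moves "1 0 0 0.0125 0 0 0; 1 0 0 0.025 0 0 0; 1 0 0 0.0375 0 0 0; 1 0 0 0.0375 0 0 0"

```text
clock: 11.1
tcp_pos: [0.5435, -0.1607, 0.1873]
tcp_rot: [-3.139, -0.001, 1.57]
wrist_force: [-2.8, 1.9, -3.1]
width: 0.392
grasp_force: 40.9
```

Converted, -0.12 m is -0.15, -0.09 m is -0.1125.

>>> carry_out --moves "1 0 0 0.0125 0 0 0; 1 0 0 0.0225 0 0 0; 1 0 0 0.0263 0 0 0; 1 0 0 0.0263 0 0 0; -0.2 0 0 0.0263 0 0 0; -0.2 0 0 0.0263 0 0 0; -0.2 0 0 0.0263 0 0 0; -0.2 0 0 0.0263 0 0 0; -0.2 0 0 -0.0125 0 0 0; -0.2 0 0 -0.0625 0 0 0; -0.2 0 0 -0.1125 0 0 0; -0.2 0 0 -0.15 0 0 0"

```text
clock: 12.1
tcp_pos: [0.5446, -0.1612, 0.3121]
tcp_rot: [3.139, 0.001, 1.57]
wrist_force: [-0.4, 0.1, 0.4]
width: 0.602
grasp_force: 0.0
```

Run:
```python
from h import *
go([.463,-.209,.30],Rt(-30));go([.463,-.209,.30],Rt(150))
```

```text
shift [-0.0478 -0.0816  0.012 ] turn [  0.18  -0.13 119.98] rows 17.0
shift [-0.0478 -0.0816  0.012 ] turn [  0.11   0.16 -60.02] rows 9.0
```

Converted, -0.0816 m is -0.102, -0.048 m is -0.06.

>>> carry_out --moves "-0.4 -0.03 -0.0513 0.0063 0 0 0; -0.4 -0.06 -0.102 0.015 0 0 0; -0.4 -0.06 -0.102 0.015 0 0 0; -0.4 -0.06 -0.102 0.0375 0 0 0; -0.4 -0.06 -0.102 0.05 0 0 0; -0.4 -0.06 -0.102 0.05 0 0 0"

```text
clock: 12.6
tcp_pos: [0.4623, -0.2089, 0.267]
tcp_rot: [-3.139, -0.001, 1.57]
wrist_force: [0.5, -0.2, -0.5]
width: 0.701
grasp_force: 0.0
```

Run:
```python
from h import *
import cv2
s=get_state();print(np.round(s["tcp_pos"],4),np.round(s["tcp_rot"],3),s["width"])
i=camera_info("wrist");im=capture("wrist")
for n in("medium_1","tall_1","rotor"):
    for d in pinpoint(n,"wrist"): print(n,np.round(d["at"],1),d["score"],wray(d["at"],.075,i).round(4))
p=wproj((.4625,-.209,.189),i);print(p)
cv2.drawMarker(im,tuple(map(int,p)),(255,0,0),1,9);cv2.imwrite("pics/w7.png",im[:,:,::-1])
go([.4625,-.209,.182],Rt(90))
```

```text
[ 0.4623 -0.2089  0.267 ] [-3.139e+00 -1.000e-03  1.570e+00] 0.701451361773822
medium_1 [414.  157.5] 0.91 [ 0.5406 -0.1588]
tall_1 [317.1 215.2] 0.63 [ 0.4579 -0.2103]
rotor [415.  259.8] 0.67 [ 0.5476 -0.2521]
[321.93672482 263.13981404]
shift [-0.     -0.0008  0.0871] turn [0.03 0.02 0.03] rows 3.0
```

View pics/w7.png

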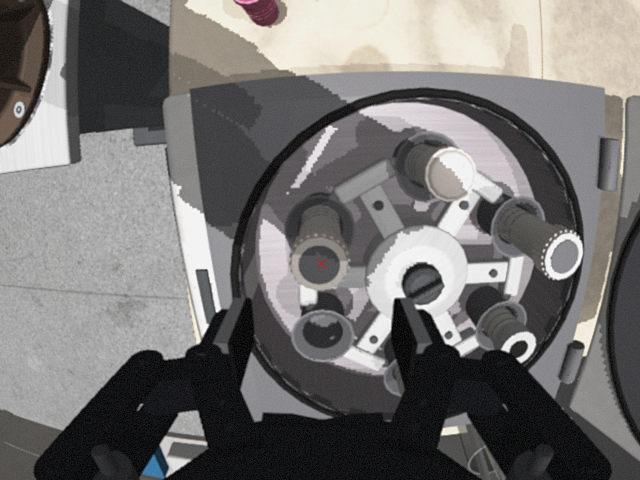

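Converted, 0.085 m is 0.1063, 0.03 m is 0.0375.

>>> carry_out --moves "-0.4 0 -0.0013 0.0375 0 0 0; -0.4 0 -0.0013 0.0813 0 0 0; -0.4 0 -0.0013 0.1063 0 0 0; -0.4 0 -0.0013 0.1063 0 0 0; 1 0 -0.0013 0.1063 0 0 0; 1 0 -0.0013 0.1063 0 0 0; 1 0 -0.0013 0.1063 0 0 0; 1 0 -0.0013 0.1063 0 0 0; 1 0 -0.0013 0.1063 0 0 0; 1 0 -0.0013 0.1063 0 0 0"

```text
clock: 13.63
tcp_pos: [0.4623, -0.2094, 0.1852]
tcp_rot: [3.139, 0.002, 1.571]
wrist_force: [-0.9, -0.1, 6.8]
width: 0.385
grasp_force: 40.0
```

Converted, -0.1 m is -0.125, -0.07 m is -0.0875.

>>> carry_out --moves "1 0 0 -0.0375 0 0 0; 1 0 0 -0.0875 0 0 0; 1 0 0 -0.125 0 0 0; 1 0 0 -0.125 0 0 0; 1 0 0 -0.125 0 0 0"

```text
clock: 14.05
tcp_pos: [0.4619, -0.2092, 0.2856]
tcp_rot: [3.138, 0.002, 1.57]
wrist_force: [-0.4, -0.2, -1.3]
width: 0.384
grasp_force: 40.2
```

Run:
```python
from h import *
s=get_state();print(np.round(s["tcp_pos"],4),np.round(s["tcp_rot"],3),s["width"])
i=camera_info("wrist");im=capture("wrist")
for d in pinpoint("tall_1","wrist"): print(np.round(d["at"],1),d["score"],wray(d["at"],s["tcp_pos"][2]-.107,i).round(4))
go([.463,-.3025,s["tcp_pos"][2]],Rt(90))
```

```text
[ 0.4619 -0.2092  0.2856] [3.138e+00 2.000e-03 1.570e+00] 0.3837619195023222
[487.2 207. ] 0.84 [ 0.5735 -0.1822]
[318.2 243.8] 0.78 [ 0.4603 -0.2079]
shift [-0.0937  0.0017 -0.0023] turn [-0.02 -0.01 -0.02] rows 3.0
```

Converted, -0.094 m is -0.1175, 0.02 m is 0.025.

>>> carry_out --moves "1 -0.0438 0.0013 0 0 0 0; 1 -0.0875 0.0019 0 0 0 0; 1 -0.1175 0.0019 0 0 0 0; 1 -0.1175 0.0019 0 0 0 0; 1 -0.1175 0.0019 0.025 0 0 0; 1 -0.1175 0.0019 0.05 0 0 0; 1 -0.1175 0.0019 0.0625 0 0 0; 1 -0.1175 0.0019 0.075 0 0 0; 1 -0.1175 0.0019 0.0875 0 0 0; 1 -0.1175 0.0019 0.1 0 0 0; 1 -0.1175 0.0019 0.1 0 0 0"

```text
clock: 15.07
tcp_pos: [0.4629, -0.3027, 0.2019]
tcp_rot: [-3.14, -0.001, 1.571]
wrist_force: [0.2, -0.1, -1.2]
width: 0.383
grasp_force: 40.1
```

Converted, -0.1 m is -0.125, -0.09 m is -0.1125.

>>> carry_out --moves "1 0 0 0.01 0 0 0; 1 0 0 0.02 0 0 0; 1 0 0 0.0219 0 0 0; 1 0 0 0.0219 0 0 0; -0.2 0 0 0.0219 0 0 0; -0.2 0 0 0.0219 0 0 0; -0.2 0 0 0.0219 0 0 0; -0.2 0 0 0.0219 0 0 0; -0.2 0 0 -0.0125 0 0 0; -0.2 0 0 -0.0625 0 0 0; -0.2 0 0 -0.1125 0 0 0; -0.2 0 0 -0.125 0 0 0"

```text
clock: 16.07
tcp_pos: [0.4641, -0.3038, 0.3096]
tcp_rot: [3.135, 0.005, 1.571]
wrist_force: [-0.5, 0.4, 0.8]
width: 0.601
grasp_force: 0.0
```

Run:
```python
from h import *
print(cur()[0]);go([.504,.2285,.25],Rt(90))
```

```text
[ 0.46414773 -0.3038304   0.30958292]
shift [0.5326 0.0394 0.057 ] turn [ 0.36  0.3  -0.01] rows 13.0
```

Converted, 0.532 m is 0.665, 0.04 m is 0.05.

>>> carry_out --moves "-0.4 0.05 0.0038 0 0 0 0; -0.4 0.665 0.05 0.025 0 0 0; -0.4 0.665 0.05 0.025 0 0 0; -0.4 0.665 0.05 0.025 0 0 0; -0.4 0.665 0.05 0.025 0 0 0; -0.4 0.665 0.05 0.025 0 0 0; -0.4 0.665 0.05 0.025 0 0 0; -0.4 0.665 0.05 0.025 0 0 0; -0.4 0.665 0.05 0.025 0 0 0; -0.4 0.665 0.05 0.025 0 0 0; -0.4 0.665 0.05 0.025 0 0 0; -0.4 0.665 0.05 0.025 0 0 0"

```text
clock: 17.07
tcp_pos: [0.5003, 0.1958, 0.285]
tcp_rot: [3.141, 0.0, 1.571]
wrist_force: [1.4, -0.8, -0.3]
width: 0.701
grasp_force: 0.0
```

>>> carry_out --moves "-0.4 0 0 0 0 0 0; -0.4 0 0 0 0 0 0"

```text
clock: 17.23
tcp_pos: [0.5002, 0.1954, 0.2846]
tcp_rot: [-3.141, 0.0, 1.574]
wrist_force: [0.1, -0.1, -0.3]
width: 0.698
grasp_force: 0.0
```

Run:
```python
from h import *
import cv2
s=get_state();print(np.round(s["tcp_pos"],4),np.round(s["tcp_rot"],3),s["width"])
i=camera_info("wrist");im=capture("wrist")
for d in pinpoint("short_1","wrist"): print(np.round(d["at"],1),d["score"],wray(d["at"],.01,i).round(4))
p=wproj((.504,.229,.092),i);print(p)
cv2.drawMarker(im,tuple(map(int,p)),(255,0,0),1,9);cv2.imwrite("pics/w8.png",im[:,:,::-1])
go([.504,.229,.085],Rt(90))
```

```text
[0.5002 0.1954 0.2846] [-3.141  0.     1.574] 0.6983569711909298
[325.9 166.7] 0.9 [0.5043 0.2256]
[326.43376603 174.74522146]
shift [0.0359 0.0037 0.1998] turn [-0.02  0.02  0.  ] rows 5.0
```

View pics/w8.png

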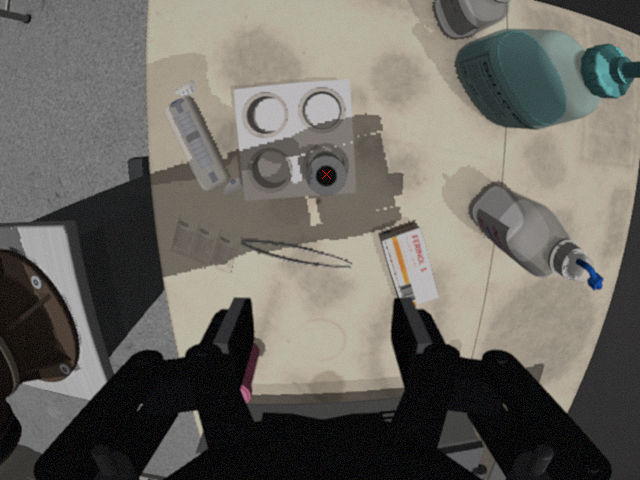

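Converted, 0.1975 m is 0.2469, 0.034 m is 0.0425.

>>> carry_out --moves "-0.4 0.0425 0.0044 0.025 0 0 0; -0.4 0.0425 0.0044 0.075 0 0 0; -0.4 0.0425 0.0044 0.125 0 0 0; -0.4 0.0425 0.0044 0.175 0 0 0; -0.4 0.0425 0.0044 0.2188 0 0 0; -0.4 0.0425 0.0044 0.2469 0 0 0; -0.4 0.0425 0.0044 0.2469 0 0 0; 1 0.0425 0.0044 0.2469 0 0 0; 1 0.0425 0.0044 0.2469 0 0 0; 1 0.0425 0.0044 0.2469 0 0 0; 1 0.0425 0.0044 0.2469 0 0 0; 1 0.0425 0.0044 0.2469 0 0 0"

```text
clock: 18.33
tcp_pos: [0.505, 0.2277, 0.0892]
tcp_rot: [3.138, -0.001, 1.57]
wrist_force: [-0.3, -0.5, 8.9]
width: 0.391
grasp_force: 40.3
```

Converted, -0.21 m is -0.2625, -0.19 m is -0.2375.

>>> carry_out --moves "1 0 0 0 0 0 0; 1 0 0 -0.0375 0 0 0; 1 0 0 -0.0875 0 0 0; 1 0 0 -0.1375 0 0 0; 1 0 0 -0.1875 0 0 0; 1 0 0 -0.2375 0 0 0; 1 0 0 -0.2625 0 0 0; 1 0 0 -0.2625 0 0 0; 1 0 0 -0.2625 0 0 0"

```text
clock: 19.08
tcp_pos: [0.504, 0.2276, 0.299]
tcp_rot: [3.139, -0.001, 1.571]
wrist_force: [-0.5, -0.5, -1.8]
width: 0.395
grasp_force: 40.1
```

Run:
```python
from h import *
s=get_state();print(np.round(s["tcp_pos"],4),np.round(s["tcp_rot"],3),s["width"])
i=camera_info("wrist");im=capture("wrist")
for d in pinpoint("short_1","wrist"): print(np.round(d["at"],1),d["score"],wray(d["at"],s["tcp_pos"][2]-.077,i).round(4))
go([.4625,-.208,s["tcp_pos"][2]],Rt(90))
```

```text
[0.504  0.2276 0.299 ] [ 3.139e+00 -1.000e-03  1.571e+00] 0.3948186468413362
[323.3 260.2] 0.87 [0.5054 0.2297]
shift [-0.4355 -0.041  -0.002 ] turn [-0.06  0.03 -0.01] rows 11.0
```

Converted, -0.4355 m is -0.5444, -0.041 m is -0.0513.

>>> carry_out --moves "1 -0.0375 -0.0038 0 0 0 0; 1 -0.0875 -0.0088 0 0 0 0; 1 -0.1375 -0.0138 0 0 0 0; 1 -0.1875 -0.0188 0 0 0 0; 1 -0.2375 -0.0238 0 0 0 0; 1 -0.2875 -0.0288 0 0 0 0; 1 -0.3375 -0.0338 0 0 0 0; 1 -0.3875 -0.0388 0 0 0 0; 1 -0.4375 -0.0438 0 0 0 0; 1 -0.4875 -0.0488 0 0 0 0; 1 -0.525 -0.0513 0 0 0 0; 1 -0.5444 -0.0513 0 0 0 0"

```text
clock: 20.18
tcp_pos: [0.4621, -0.2109, 0.296]
tcp_rot: [-3.139, -0.001, 1.568]
wrist_force: [0.7, 0.4, -0.4]
width: 0.394
grasp_force: 40.1
```

Converted, 0.12 m is 0.15, 0.11 m is 0.1375.

>>> carry_out --moves "1 0 0 0.025 0 0 0; 1 0 0 0.0625 0 0 0; 1 0 0 0.1 0 0 0; 1 0 0 0.1125 0 0 0; 1 0 0 0.125 0 0 0; 1 0 0 0.1375 0 0 0; 1 0 0 0.15 0 0 0; 1 0 0 0.15 0 0 0"

```text
clock: 20.85
tcp_pos: [0.4628, -0.208, 0.1765]
tcp_rot: [-3.141, -0.0, 1.571]
wrist_force: [-1.2, -2.3, -1.8]
width: 0.393
grasp_force: 40.1
```

Foot is in the bore; lower by the remaining 22 mm, release, rise and back off.

Converted, -0.13 m is -0.1625, -0.09 m is -0.1125.

>>> carry_out --moves "1 0 0 0.0125 0 0 0; 1 0 0 0.025 0 0 0; 1 0 0 0.0275 0 0 0; 1 0 0 0.0275 0 0 0; -0.2 0 0 0.0275 0 0 0; -0.2 0 0 0.0275 0 0 0; -0.2 0 0 0.0275 0 0 0; -0.2 0 0 0.0275 0 0 0; -0.2 0 0 -0.0125 0 0 0; -0.2 0 0 -0.0625 0 0 0; -0.2 0 0 -0.1125 0 0 0; -0.2 0 0 -0.1625 0 0 0"

```text
clock: 21.85
tcp_pos: [0.4627, -0.2075, 0.3096]
tcp_rot: [3.142, -0.0, 1.571]
wrist_force: [0.3, -1.5, -0.1]
width: 0.602
grasp_force: 0.0
```

Converted, 0.1 m is 0.125, 0.08 m is 0.1.

>>> carry_out --moves "-0.4 0.05 0.025 0 0 0 0; -0.4 0.1 0.05 -0.025 0 0 0; -0.4 0.125 0.0625 -0.0375 0 0 0; -0.4 0.125 0.0625 -0.0375 0 0 0; -0.4 0.125 0.0625 -0.0375 0 0 0; -0.4 0.125 0.0625 -0.0375 0 0 0"

```text
clock: 22.35
tcp_pos: [0.5127, -0.1079, 0.3372]
tcp_rot: [-3.141, 0.0, 1.571]
wrist_force: [-0.6, -0.1, -0.8]
width: 0.703
grasp_force: 0.0
```

Run:
```python
from h import *
import cv2
s=get_state();print(np.round(s["tcp_pos"],4),s["width"],s["clock"])
i=camera_info("wrist");im=capture("wrist");cv2.imwrite("pics/w9.png",im[:,:,::-1])
for n in("medium_1","tall_1","short_1","rotor"):
    for d in pinpoint(n,"wrist"): print(n,np.round(d["at"],1),round(d["score"],2),wray(d["at"],.075,i).round(4))
c=np.array([.5445,-.2545])
for k,a,z in(("A",90,.173),("B",30,.189),("C",-30,.157),("D",-90,.173),("E",-150,.189),("F",150,.157)):
    a=np.radians(a);p=wproj([*(c+.095*np.array([np.cos(a),np.sin(a)])),z],i);print(k,p.round(0))
    cv2.drawMarker(im,tuple(map(int,p)),(255,0,0),0,9)
cv2.imwrite("pics/w9.png",im[:,:,::-1])
```

```text
[ 0.5127 -0.1079  0.3372] 0.7031015937503582 22.35
medium_1 [346.6 380.9] 0.96 [ 0.5453 -0.351 ]
medium_1 [349.2 244. ] 0.92 [ 0.5425 -0.1602]
medium_1 [231.4 107. ] 0.64 [ 0.4197 -0.012 ]
medium_1 [344.7 292.5] 0.54 [ 0.5389 -0.2191]
tall_1 [419.8 283.5] 0.96 [ 0.6263 -0.2088]
tall_1 [278.8 350.8] 0.73 [ 0.4589 -0.3019]
short_1 [278.3 287.1] 0.87 [ 0.4629 -0.2125]
rotor [350.3 317.3] 0.63 [ 0.5464 -0.2522]
A [359. 281.]
B [450. 335.]
C [426. 391.]
D [350. 435.]
E [271. 415.]
F [268. 319.]
```

View pics/w9.png

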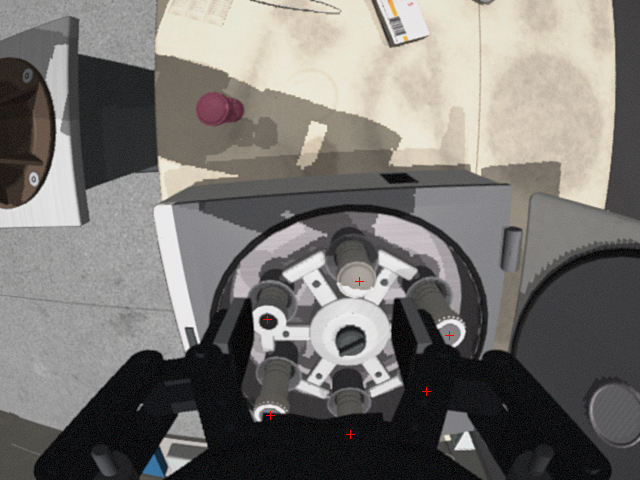

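```bash
python3 -c "
from rig import *
print(hand_in())"
```

```text
the job is handed in; nothing more can be done
None
```

I moved three tubes so that each of the six should now stand in a rotor cup opposite its like, left the rack empty, and handed the job in at about 22.6 s of the 109 s. The last picture showed the three moved tubes fully down and upright; one short tube I never touched was hidden behind the gripper. The hand-in returned no verdict.

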